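# Tip the grinding ball into the blue bowl under the low shelf

## Task

Take the steel tipping pan by its black handle, reach it in under the low clear shelf and tip it sideways so that the grinding ball rolls out of it into the blue bowl, without knocking the shelf or pushing the blue bowl away. Then set the empty pan upright on the table again, about where it stood, and let go of it.

Things in the scene. Friction and masses are not known exactly. Their poses are not given: they have to be found in the camera images.
- pan: Steel pan, 0.2 kg. Origin mid-underside, z up, handle along -x. Trough 70 (x) by 110 mm (y): flat 20 mm strip, 3 mm thick, then 20 degree slopes up to open lips at y = +-55, height 19 mm; ball rolls out well at 40-45 degrees tilt. End walls at x = +-35: 60 wide, 40 tall. Black grip 18 wide (y), 22 tall, x = -80 to -190, mid-height 45 mm above the underside; pinch from above at x = -130.
- ball: Terracotta-red ceramic grinding ball, 32 mm across, 45 g, lying in the pan's trough at the start. Origin: its centre.
- blue_bowl: Deep blue glazed round bowl, 140 mm across the rim, 50 mm tall, 0.45 kg, loose on the table under the shelf, its centre about 55 mm in from the shelf's front edge. Origin: centre of its underside. A white bowl of the same size stands beside it, on either side.
- shelf: Fixed low shelf: clear acrylic board 190 deep (x), 480 wide (y), 10 mm thick, steel strip on its front edge; underside 170 mm above the table; 12 mm plywood panels close its two ends, front and back are open. Origin: on the table under the board's centre; x points inward, front edge (facing the robot) at x = -95 mm, y along it. Books to 75 mm tall on its ends.
Mind the look-alikes: they are no part of the job. What is meant by the ball is not purple, and is the smaller of those in its own colour.

How it is judged (in metres and radians):
On the way, in this order (a step that is already met when the one before it is completed fails the run):
1. the pan, lifted over the blue bowl's side of the shelf, is tilted more than 20 degrees with the ball not yet in the bowl (angle between pan's own z axis and vertical above 0.35 rad and horizontal distance between pan and blue_bowl below 0.12 m and height (world z) of pan above 0.03 m), for 0.05 s.
2. the ball is in the blue bowl (horizontal distance between ball and blue_bowl below 0.06 m and height (world z) of ball below 0.048 m), for 0.2 s.
At the end, for the whole second after the job is handed in: The ball lies in the blue bowl (its centre within 60 mm of the bowl's axis and less than 48 mm above the table), the bowl stands upright, and the pan stands still and upright (within 8 degrees) on the table, within 100 mm of where it started (all of step 2 and angle between each of blue_bowl, pan's own z axis and vertical below 0.15 rad and height (world z) of pan below 0.01 m and distance of pan from where it was at the start of the episode below 0.1 m and linear speed of pan below 0.03 m/s); the robot touches nothing.
It fails at once if the shelf is knocked (more than 8 N) by the pan or the robot (contact force between any of pan, the fingers, the arm and shelf above 8 N).
It fails at once if the blue bowl is pushed more than 40 mm or tipped over (distance of blue_bowl from where it was at the start of the episode above 0.04 m or angle between blue_bowl's own z axis and vertical above 0.5 rad).
It also fails if it takes over 58 s, if anything falls off the work surface, if the arm or the gripper's body presses on something with over 40 N, if the wrist force passes 120 N, or if a joint passes its speed limit or range.

## Robot

A 6-joint arm with a two-finger parallel gripper is mounted at the origin on the work surface. World frame = base frame: x ahead of the robot, y to its left, z up, the work surface at z = 0. Lengths are in m, angles in degrees, forces in N, time in s.
With the tool pointing down it reaches from about 0.25 to 0.725 m from the base axis. Payload 9.7 kg.
Tool frame: the origin (TCP) lies midway between the tips of the shut fingers; the grasp point (between the pads) lies 19 mm behind it; z points along the fingers, y is the line along which they close (so a half turn about z gives the same grasp; the last joint's range is limited). The gripper opens to 85 mm and grips with 20 to 120 N. Pads are 22 mm wide; open, the fingers measure 114 mm over their backs; the gripper's body (76 mm by 85 mm) begins 54 mm behind the grasp point. The pads swing forward as they close: fully open they stand 13 mm farther back than shut.
Start: joints at [-63.312, 4.979, 10.078, 95.1, 0, 90], TCP at [0.247, -0.491, 0.231] pointing down, gripper open.
Joint ranges: [-179.16, 179.16], [-48.56, 103.87], [-65.8, 70.77], [-126.05, 130.52], [-82.76, 87.17], [-180, 180]. Speed limits (degrees/s): [127.2, 127.2, 147.25, 180, 180, 180].

## Interface

Orientations are given as [roll, pitch, yaw] about the fixed x, y, z axes, in that order (R = Rz(yaw) Ry(pitch) Rx(roll)).
In Python, from workcell import bot gives the robot as it stands. The module is installed in compiled form; this text tells all that it offers.
- The arm moves only by the tool send_rows, never from a script. Its argument "moves" is one flat list of numbers, 7 for each row, row after row: the shift along the world's x, y, z normalised to -1 to 1, where 1 is 0.025 m, then the turn, a rotation vector about the world's x, y, z normalised to -1 to 1, where 1 is 0.15 rad, then the closure, from -1 (fully open) to 1 (shut), so that 0 is half open. A call has 1 to 8 rows; each row shifts and turns the commanded pose from where the row before left it; what a row does not reach is not made up. A row lasts 1/8 s, in which the tool goes at most 62.5 mm and 10.7 degrees, less where a joint would pass 70% of its speed; a pose out of reach is approached as far as the arm can. A call with a number of a shift or a turn outside -1 to 1 is refused whole. A call with a gripper value outside its range is refused whole. The fingers move at their own pace and stop on an object; "squeeze" is the grip in N (left out, the last holds). Time passes only in rows, so rows that do not move let the fingers close. It gives the time, the measured TCP pose, the force, the opening and the grip force at its end, in the units of the state.
- bot.get_obs(): the state, without advancing time (a new reading comes with each control period).
- bot.camera(name): name is "scene" or "top"; returns a dict with "color" (480x640x3 uint8, red, green, blue), "camera_matrix" (3x3 intrinsics, pixels), "R" (3x3) and "t" (3): a world point X has camera coordinates R X + t. Camera axes: x right, y down, z forward; pixel columns grow to the right and rows downward; lengths in m; the calibration is good to about 2 mm. A picture is of the moment at which its call begins. There is no depth.
- bot.job_done(): hands the job in; it is judged then, once.
Trained networks look in the newest picture that a camera, given by its name, has taken for a name from the list of things; names that differ only in an ending like _2 or _b are one class to them, and where a whole thing is asked for, a point or a joint stands for the part that bears it (a point fixed in the world has none). Each returns a list of dicts, best first, with "p" (0 to 1); they miss things now and then, are a little off and sometimes report something else, mostly with a low value. They report only what shows in the picture. A call takes as long as a camera call. They do not tell look-alikes from the thing itself.
- bot.boxes_of(camera, query): "extent" ([left, top, right, bottom] in pixels, round what is visible of it).
- bot.trace(camera, query): "region" (480x640 bool, what is visible of it) and "extent" ([left, top, right, bottom] in pixels, round what is visible of it).
- bot.landmark_of(camera, query): "pixel" ([column, row] in pixels: a listed point, or the origin of a listed thing).
The state is a dict: "time": time; "q": joint angles; "qd": joint speeds; "joint_efforts": joint torques, N m; "ee_pos": TCP position; "tcp_rot": TCP orientation; "wrist_force": force on the tool from outside, world axes, zero at the start; "torque": the same for the moment, N m; "opening": finger opening in m; "grasp_force": force on a finger pad.
Only numpy, scipy, OpenCV 4.12 (cv2) and the standard library are available. Lean on these libraries where they do the work, as an engineer would, in place of code of your own. Each camera call takes 0.05 s, during which the arm holds its last target. There are 200 camera calls.

## Working session

There is one attempt and no reset: what is moved stays moved. The work goes in short steps, Python scripts to look and compute and a tool call to move; the robot and the scene stay as the last step left them, time stands still between calls to the robot, and variables do not carry over. Pictures are saved under pics/ and viewed, at most 10 in all, crops included, and the job is handed in when it is done.

Besides the shell and the picture viewer there is one more tool, called as name(argument=value, ...), one argument or row to a line, values as JSON. send_rows: Moves the arm, as the interface text tells. Its arguments: {"type":"object","properties":{"moves":{"type":"array"},"squeeze":{"type":"number"}},"required":["moves"]}

```bash
mkdir -p pics
cat > h.py <<'E'
import numpy as np, cv2
from workcell import bot
def ray(c,px):
    K,R,t=c["camera_matrix"],np.array(c["R"]),np.array(c["t"])
    d=R.T@np.linalg.inv(K)@np.array([px[0],px[1],1.]); return -R.T@t,d
def at(c,px,z):
    o,d=ray(c,px); return o+d*(z-o[2])/d[2]
def tri(c1,p1,c2,p2):
    o,d=ray(c1,p1);o2,d2=ray(c2,p2)
    s=np.linalg.lstsq(np.c_[d,-d2],o2-o,rcond=None)[0]
    a,b=o+d*s[0],o2+d2*s[1]; return (a+b)/2,np.linalg.norm(a-b)
E
python3 - <<'E'
from h import *
np.set_printoptions(precision=3,suppress=True)
for n in("scene","top"):
    c=bot.camera(n); cv2.imwrite(f"pics/{n}0.png",c["color"][:,:,::-1])
    print(n,-np.array(c["R"]).T@c["t"])
    for q,z in(("pan",0),("ball",.03),("blue_bowl",0),("shelf",0)):
        for r in bot.landmark_of(n,q)[:4]: print(q,round(r["p"],2),np.array(r["pixel"]),at(c,r["pixel"],z))
E
```

```text
scene [ 0.374 -0.16   0.784]
pan 0.83 [456.7 289.5] [ 0.593 -0.34   0.   ]
pan 0.59 [463.3 283.4] [ 0.608 -0.349  0.   ]
ball 0.86 [530.6 319.1] [ 0.57  -0.462  0.03 ]
ball 0.76 [517.9 284.9] [ 0.623 -0.433  0.03 ]
ball 0.65 [462.  284.5] [ 0.596 -0.34   0.03 ]
blue_bowl 0.84 [191.1 197.3] [0.628 0.183 0.   ]
top [ 0.421 -0.081  1.143]
pan 0.79 [436.2 249.7] [ 0.586 -0.336  0.   ]
ball 0.76 [495.6 261.5] [ 0.558 -0.461  0.03 ]
ball 0.7 [442.9 243.8] [ 0.595 -0.344  0.03 ]
ball 0.66 [484.8 226.4] [ 0.637 -0.439  0.03 ]
ball 0.32 [210.6 222.9] [0.632 0.174 0.03 ]
blue_bowl 0.91 [211.5 224.6] [0.634 0.179 0.   ]
```

View pics/scene0.png

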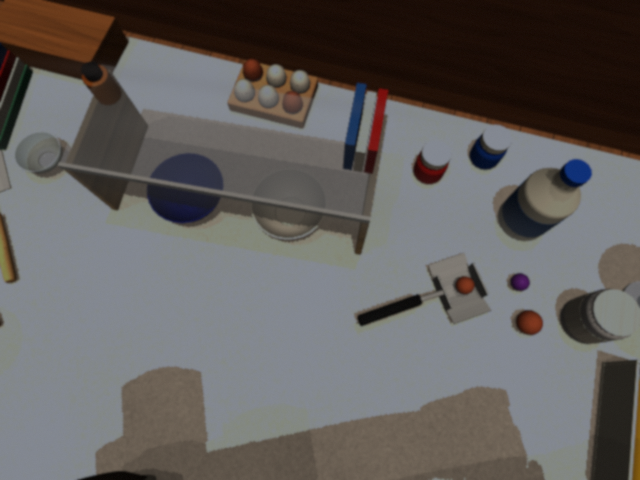

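View pics/top0.png

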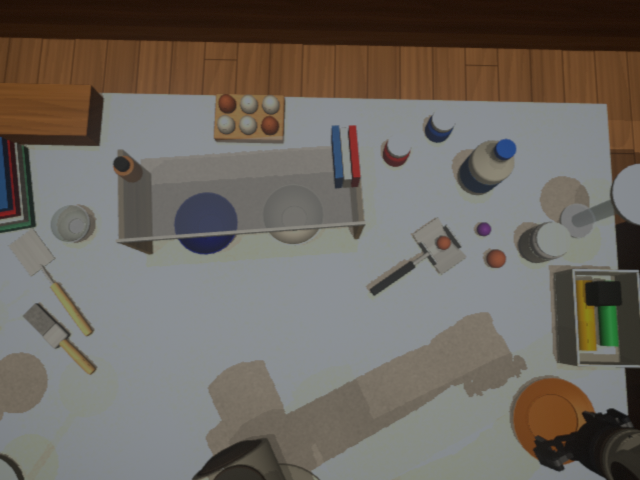

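The blue bowl is at the left end of the shelf (top ~(207,222)), with the white bowl to its right. The pan is at top ~(436,248), its handle pointing toward (372,291). The target ball is the smaller red one, lying in the pan at (443,243). The shelf's front strip runs (118,241)–(363,224) in top and (65,166)–(369,217) in scene.

Run:
```python
from h import *
np.set_printoptions(precision=3,suppress=True)
C={n:bot.camera(n) for n in("scene","top")}
for a,b in(((65,166),(118,241)),((369,217),(363,224))):
    print("shelf end",tri(C["scene"],a,C["top"],b), at(C["top"],b,.175),at(C["scene"],a,.175))
for n,c in C.items():
    m=bot.trace(n,"pan")[0]; reg=m["region"]; g=c["color"].max(2)
    ys,xs=np.nonzero(reg&(g<60))
    P=np.array([at(c,(x,y),.052)[:2] for x,y in zip(xs,ys)])
    # keep points on handle side (far from trough)
    P=P[P[:,1]>-.30]
    r=cv2.minAreaRect(P.astype(np.float32)*1000); v=cv2.fitLine(P.astype(np.float32),cv2.DIST_HUBER,0,.01,.01).ravel()
    print(n,len(P),r,v,np.degrees(np.arctan2(v[1],v[0])))
    ys,xs=np.nonzero(reg); print(m["p"],m["extent"])
    for bx in bot.boxes_of(n,"blue_bowl"): print("bowl",bx)
    b=bot.trace(n,"blue_bowl")[0]["region"]; y2,x2=np.nonzero(b)
    print(at(c,((x2.min()+x2.max())/2,(y2.min()+y2.max())/2),.05))
o=bot.get_obs(); print(o["time"],o["tcp_rot"],o["ee_pos"],o["q"],o["opening"])
```

```text
shelf end (array([0.568, 0.321, 0.164]), np.float64(0.0025155406838378394)) [0.565 0.317 0.175] [0.566 0.312 0.175]
shelf end (array([ 0.604, -0.155,  0.2  ]), np.float64(0.0034339560113869957)) [ 0.608 -0.155  0.175] [ 0.615 -0.156  0.175]
scene 802 ((529.2005615234375, -244.04661560058594), (28.46137809753418, 152.55633544921875), 42.50694274902344) [ 0.636 -0.772  0.52  -0.233] -50.499996
0.88 [358.5, 254.6, 491.5, 325.5]
bowl {'extent': [147.4, 187.4, 221.8, 222.8], 'p': 0.86}
[0.595 0.17  0.05 ]
top 349 ((530.0059814453125, -243.9114990234375), (26.42023468017578, 149.002197265625), 43.14236831665039) [ 0.611 -0.791  0.518 -0.231] -52.320526
0.85 [370.5, 220.6, 467.6, 294.5]
bowl {'extent': [181.0, 231.3, 234.6, 256.0], 'p': 0.89}
[0.582 0.175 0.05 ]
0.9 [179.996   0.     26.689] [ 0.247 -0.491  0.231] [-63.31    4.978  10.08   95.099  -0.     90.001] 0.08541147306847836
```

Run:
```python
from h import *
np.set_printoptions(precision=3,suppress=True)
for n in("scene","top"):
    c=bot.camera(n); reg=bot.trace(n,"pan")[0]["region"]; g=c["color"].max(2)
    k,l,s,ce=cv2.connectedComponentsWithStats((reg&(g<45)).astype(np.uint8))
    i=1+np.argmax(s[1:,4]); ys,xs=np.nonzero(l==i)
    P=np.array([at(c,(x,y),.050)[:2] for x,y in zip(xs,ys)]).astype(np.float32)
    v=cv2.fitLine(P,cv2.DIST_HUBER,0,.01,.01).ravel(); q=(P-P.mean(0))@v[:2]
    print(n,len(P),P.mean(0),np.degrees(np.arctan2(v[1],v[0])),P.mean(0)+np.outer([q.min(),q.max()],v[:2]).reshape(2,2))
    crop=cv2.resize(c["color"][210:340,340:510] if n=="scene" else c["color"][190:320,340:510],None,fx=4,fy=4)[:,:,::-1]
    cv2.imwrite(f"pics/c_{n}.png",crop)
```

```text
scene 668 [ 0.515 -0.228] -54.50888 [[ 0.484 -0.184]
 [ 0.547 -0.273]]Traceback (most recent call last):
  File "<stdin>", line 6, in <module>
    return _wrapfunc(a, 'argmax', axis=axis, out=out, **kwds)
    return bound(*args, **kwds)
ValueError: attempt to get argmax of an empty sequence
```

View pics/c_scene.png

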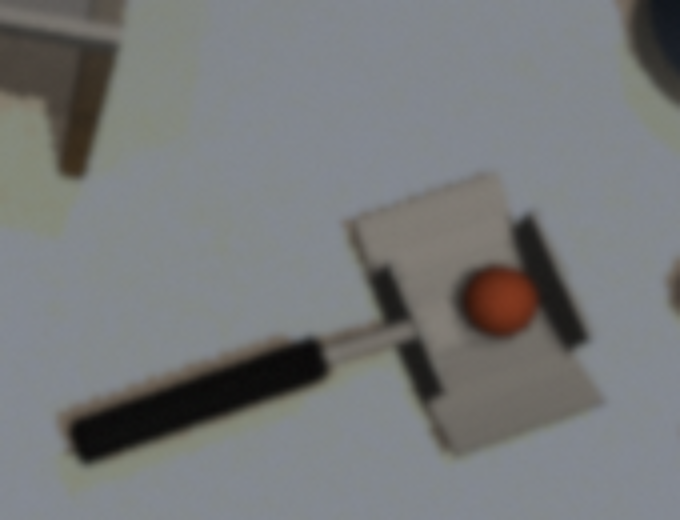

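send_rows(
  moves=[0.985, 0.942, 0, 0, 0, -0.859, -1, 0.985, 0.942, 0, 0, 0, -0.859, -1, 0.985, 0.942, 0, 0, 0, -0.859, -1, 0.985, 0.942, 0, 0, 0, -0.859, -1, 0.985, 0.942, 0, 0, 0, -0.859, -1, 0.985, 0.942, 0, 0, 0, -0.859, -1, 0.985, 0.942, 0, 0, 0, -0.859, -1, 0.985, 0.942, 0, 0, 0, -0.859, -1],
)

```text
time: 2.1
ee_pos: [0.4448, -0.3022, 0.2313]
tcp_rot: [180.0, -0.0, -32.6]
wrist_force: [0.5, -0.3, -0.4]
opening: 0.0855
grasp_force: 0.0
```

Run:
```python
from h import *
o=bot.get_obs(); print(o["time"],o["tcp_rot"],o["ee_pos"],o["q"])
```

```text
2.1 [ 1.79999634e+02 -1.32811311e-02 -3.26167782e+01] [ 0.44478384 -0.30216661  0.231348  ] [-3.41904663e+01  3.26740864e+00  8.27319460e+00  9.49924998e+01
 -1.39456031e-06  1.78426312e+02]
```

send_rows(
  moves=[0.185, 0.176, -0.2, 0, 0, 0.919, -1, 0.185, 0.176, -0.2, 0, 0, 0.919, -1, 0.185, 0.176, -0.2, 0, 0, 0.919, -1, 0.185, 0.176, -0.2, 0, 0, 0.919, -1, 0.185, 0.176, -0.2, 0, 0, 0.919, -1, 0.185, 0.176, -0.2, 0, 0, 0.919, -1, 0.185, 0.176, -0.2, 0, 0, 0.919, -1, 0.185, 0.176, -0.2, 0, 0, 0.919, -1],
)

```text
time: 3.1
ee_pos: [0.4812, -0.2676, 0.1911]
tcp_rot: [180.0, -0.0, 31.1]
wrist_force: [0.4, -0.5, -0.5]
opening: 0.0851
grasp_force: 0.0
```

send_rows(
  moves=[0.185, 0.176, -0.2, 0, 0, 0.919, -1, 0.185, 0.176, -0.2, 0, 0, 0.919, -1, 0.185, 0.176, -0.2, 0, 0, 0.919, -1, 0.185, 0.176, -0.2, 0, 0, 0.919, -1, 0.185, 0.176, -0.2, 0, 0, 0.919, -1, 0.185, 0.176, -0.2, 0, 0, 0.919, -1, 0.185, 0.176, -0.2, 0, 0, 0.919, -1, 0.185, 0.176, -0.2, 0, 0, 0.919, -1],
)

```text
time: 4.1
ee_pos: [0.5182, -0.2324, 0.1511]
tcp_rot: [-180.0, -0.0, 94.3]
wrist_force: [-0.7, 0.9, 0.7]
opening: 0.0851
grasp_force: 0.0
```

send_rows(
  moves=[0, 0, 0, 0, 0, 0.919, -1, 0, 0, 0, 0, 0, 0.919, -1, 0, 0, 0, 0, 0, 0.919, -1, 0, 0, 0, 0, 0, 0.919, -1, 0, 0, 0, 0, 0, 0, -1, 0, 0, 0, 0, 0, 0, -1],
)

```text
time: 4.85
ee_pos: [0.518, -0.2326, 0.1513]
tcp_rot: [-180.0, 0.0, 125.4]
wrist_force: [0.3, -0.3, 0.0]
opening: 0.0853
grasp_force: 0.0
```

Run:
```python
from h import *
c=bot.camera("scene"); cv2.imwrite("pics/s2.png",cv2.resize(c["color"][180:400,280:540],None,fx=2.5,fy=2.5)[:,:,::-1])
o=bot.get_obs(); print(o["time"],o["tcp_rot"],o["ee_pos"],o["q"])
```

```text
4.9 [-1.79999606e+02 -1.28526375e-03  1.25450062e+02] [ 0.51802423 -0.23260235  0.15126295] [-2.41811071e+01  6.53539965e+00  2.90673529e+00  8.63726440e+01
  3.09426741e-04  3.03688308e+01]
```

View pics/s2.png

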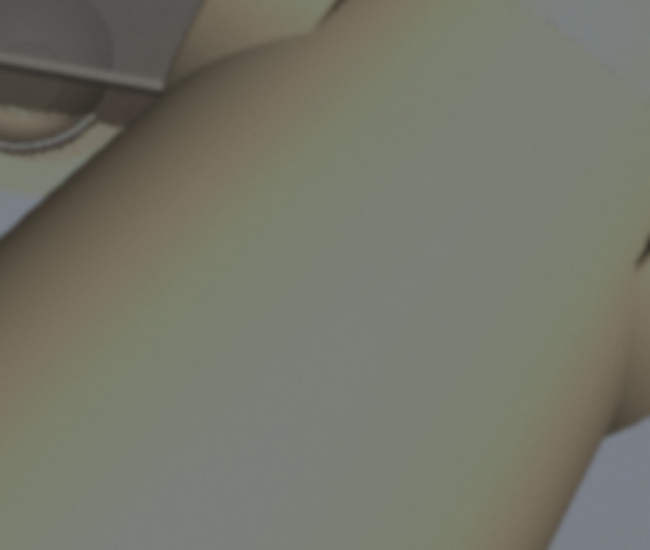

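The arm hides the pan, so I'll rely on the two agreeing measurements of the handle.

send_rows(
  moves=[0, 0, -0.83, 0, 0, 0, -1, 0, 0, -0.83, 0, 0, 0, -1, 0, 0, -0.83, 0, 0, 0, -1, 0, 0, -0.83, 0, 0, 0, -1, 0, 0, -0.83, 0, 0, 0, -1, 0, 0, -0.81, 0, 0, 0, -1, 0, 0, 0, 0, 0, 0, -0.2],
  squeeze=30,
)

```text
time: 5.78
ee_pos: [0.517, -0.2321, 0.0258]
tcp_rot: [-179.9, -0.1, 125.5]
wrist_force: [-0.4, 0.5, -0.4]
opening: 0.0696
grasp_force: 0.0
```

send_rows(
  moves=[0, 0, 0, 0, 0, 0, 0, 0, 0, 0, 0, 0, 0, 0.2, 0, 0, 0, 0, 0, 0, 0.4, 0, 0, 0, 0, 0, 0, 0.6, 0, 0, 0, 0, 0, 0, 0.8, 0, 0, 0, 0, 0, 0, 1, 0, 0, 0, 0, 0, 0, 1],
  squeeze=30,
)

```text
time: 6.65
ee_pos: [0.5181, -0.2326, 0.0275]
tcp_rot: [180.0, 0.0, 125.6]
wrist_force: [-0.9, 0.9, 3.8]
opening: 0.0174
grasp_force: 31.1
```

send_rows(
  moves=[0, 0, 0, 0, 0, 0, 1, 0, 0, 0, 0, 0, 0, 1, 0, 0, 0, 0, 0, 0, 1],
  squeeze=100,
)

```text
time: 7.02
ee_pos: [0.5181, -0.2326, 0.0275]
tcp_rot: [180.0, 0.0, 125.6]
wrist_force: [-1.3, 2.0, 4.9]
opening: 0.0165
grasp_force: 98.7
```

send_rows(
  moves=[0, 0, 0.2, 0, 0, 0, 1, 0, 0, 0.4, 0, 0, 0, 1, -0.2, 0, 0.5, 0, 0, 0, 1, -0.4, 0, 0.5, 0, 0, 0, 1, -0.5, 0, 0.5, 0, 0, 0, 1, -0.5, 0, 0.5, 0, 0, 0, 1, -0.5, 0, 0.5, 0, 0, 0, 1, -0.5, 0, 0.4, 0, 0, 0, 1],
)

```text
time: 8.02
ee_pos: [0.4522, -0.2327, 0.1158]
tcp_rot: [180.0, 0.0, 125.6]
wrist_force: [0.3, 0.3, -2.2]
opening: 0.0164
grasp_force: 97.9
```

send_rows(
  moves=[-0.5, 0.1, 0, 0, 0, 0.1, 1, -0.5, 0.2, 0, 0, 0, 0.2, 1, -0.5, 0.3, 0, 0, 0, 0.2, 1, -0.5, 0.4, 0, 0, 0, 0.2, 1, -0.4, 0.5, 0, 0, 0, 0.2, 1, -0.2, 0.5, 0, 0, 0, 0.2, 1, -0.1, 0.5, 0, 0, 0, 0.2, 1, 0, 0.5, 0, 0, 0, 0.2, 1],
)

```text
time: 9.02
ee_pos: [0.3856, -0.1567, 0.1148]
tcp_rot: [180.0, 0.0, 138.6]
wrist_force: [-0.2, 0.3, -2.7]
opening: 0.0162
grasp_force: 97.9
```

send_rows(
  moves=[0, 0.406, 0, 0, 0, 0.226, 1, 0, 0.406, 0, 0, 0, 0.226, 1, 0, 0.406, 0, 0, 0, 0.226, 1, 0, 0.406, 0, 0, 0, 0.226, 1, 0, 0.406, 0, 0, 0, 0.226, 1, 0, 0.406, 0, 0, 0, 0.226, 1, 0, 0.406, 0, 0, 0, 0.226, 1, 0, 0.406, 0, 0, 0, 0.226, 1],
)

```text
time: 10.02
ee_pos: [0.3855, -0.0758, 0.1148]
tcp_rot: [-180.0, 0.0, 154.1]
wrist_force: [0.4, 1.4, -2.1]
opening: 0.0166
grasp_force: 97.9
```

send_rows(
  moves=[0, 0.406, 0, 0, 0, 0.226, 1, 0, 0.406, 0, 0, 0, 0.226, 1, 0, 0.406, 0, 0, 0, 0.226, 1, 0, 0.406, 0, 0, 0, 0.226, 1, 0, 0.406, 0, 0, 0, 0.226, 1, 0, 0.406, 0, 0, 0, 0.226, 1, 0, 0.406, 0, 0, 0, 0.226, 1, 0, 0.406, 0, 0, 0, 0.226, 1],
)

```text
time: 11.02
ee_pos: [0.3855, 0.0055, 0.1148]
tcp_rot: [-180.0, 0.0, 169.7]
wrist_force: [-0.3, 0.2, -2.7]
opening: 0.0162
grasp_force: 97.9
```

send_rows(
  moves=[0, 0.406, 0, 0, 0, 0.226, 1, 0, 0.406, 0, 0, 0, 0.226, 1, 0, 0.406, 0, 0, 0, 0.226, 1, 0, 0.406, 0, 0, 0, 0.226, 1, 0, 0.406, 0, 0, 0, 0.226, 1, 0, 0.406, 0, 0, 0, 0.226, 1, 0, 0.4, 0, 0, 0, 0.226, 1, 0, 0.3, 0, 0, 0, 0.226, 1],
)

```text
time: 12.02
ee_pos: [0.3855, 0.0838, 0.1148]
tcp_rot: [-180.0, -0.0, -174.8]
wrist_force: [-0.5, -0.3, -3.0]
opening: 0.0167
grasp_force: 97.9
```

Run:
```python
from h import *
np.set_printoptions(precision=3,suppress=True)
im=[]
for n in("scene","top"):
    c=bot.camera(n); im.append(c["color"][60:400,0:400])
    for q,z in(("pan",.0875),("ball",.107),("blue_bowl",0)):
        for r in bot.landmark_of(n,q)[:3]: print(n,q,round(r["p"],2),np.array(r["pixel"]),at(c,r["pixel"],z))
cv2.imwrite("pics/s3.png",np.hstack(im)[:,:,::-1])
o=bot.get_obs(); print(o["time"],o["tcp_rot"],o["ee_pos"],o["q"])
```

```text
scene pan 0.58 [201.2 250.3] [0.516 0.094 0.088]
scene pan 0.21 [198.  236.1] [0.538 0.108 0.088]
scene ball 0.9 [526.  324.6] [ 0.54  -0.426  0.107]
scene ball 0.62 [518.6 281.7] [ 0.603 -0.405  0.107]
scene ball 0.57 [195.7 235.6] [0.533 0.104 0.107]
scene blue_bowl 0.69 [191.3 201.8] [ 0.619  0.179 -0.   ]
top pan 0.95 [238.2 278.1] [0.505 0.097 0.087]
top ball 0.72 [496.6 256.9] [ 0.558 -0.437  0.107]
top ball 0.7 [235.5 264.7] [0.531 0.101 0.107]
top ball 0.65 [484.9 224.8] [ 0.625 -0.414  0.107]
top blue_bowl 0.84 [209.3 223.6] [0.636 0.184 0.   ]
12.425 [-179.997    0.002 -174.934] [0.386 0.083 0.115] [ 12.147 -17.371 -23.207  84.163  -0.003   7.081]
```

View pics/s3.png

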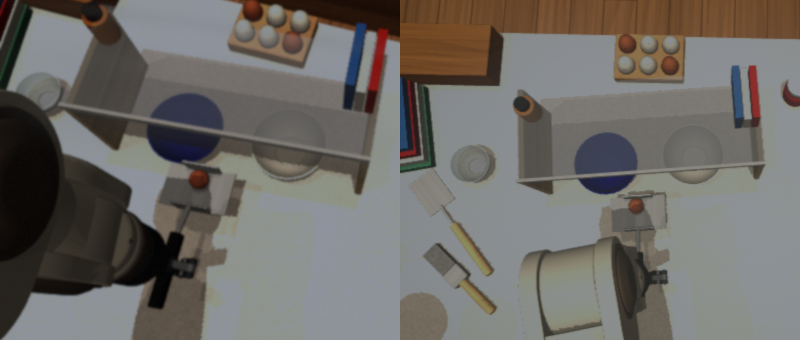

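The pan is held level in front of the blue bowl, with the ball against its far wall (top ≈(235,265)). The arm body is well back from the shelf front. Next I insert it.

send_rows(
  moves=[0.2, 0.03, 0, 0, 0, 0, 1, 0.34, 0.042, 0, 0, 0, 0, 1, 0.34, 0.042, 0, 0, 0, 0, 1, 0.34, 0.042, 0, 0, 0, 0, 1, 0.34, 0.042, 0, 0, 0, 0, 1, 0.34, 0.042, 0, 0, 0, 0, 1, 0.34, 0.042, 0, 0, 0, 0, 1, 0.34, 0.042, 0, 0, 0, 0, 1],
)

```text
time: 13.42
ee_pos: [0.4506, 0.0914, 0.1148]
tcp_rot: [-180.0, -0.0, -174.9]
wrist_force: [0.3, 0.5, -2.6]
opening: 0.0159
grasp_force: 97.9
```

send_rows(
  moves=[0.34, 0.042, 0, 0, 0, 0, 1, 0.34, 0.042, 0, 0, 0, 0, 1, 0.34, 0.042, 0, 0, 0, 0, 1, 0.3, 0.042, 0, 0, 0, 0, 1, 0.2, 0.02, 0, 0, 0, 0, 1, 0, 0, 0, 0, 0, 0, 1, 0, 0, 0, 0, 0, 0, 1],
)

```text
time: 14.3
ee_pos: [0.4878, 0.096, 0.1148]
tcp_rot: [-180.0, -0.0, -174.9]
wrist_force: [-0.1, 0.7, -2.5]
opening: 0.0167
grasp_force: 97.9
```

Run:
```python
from h import *
np.set_printoptions(precision=3,suppress=True)
im=[]
for n in("scene","top"):
    c=bot.camera(n); im.append(c["color"][60:400,0:400])
    for q,z in(("pan",.0875),("ball",.107),("blue_bowl",0)):
        for r in bot.landmark_of(n,q)[:3]: print(n,q,round(r["p"],2),np.array(r["pixel"]),at(c,r["pixel"],z))
cv2.imwrite("pics/s4.png",np.hstack(im)[:,:,::-1])
o=bot.get_obs(); print(o["time"],o["tcp_rot"],o["ee_pos"],o["q"])
```

```text
scene pan 0.86 [215.9 194.9] [0.616 0.106 0.088]
scene ball 0.62 [529.9 322. ] [ 0.545 -0.431  0.107]
scene ball 0.61 [519.2 283.9] [ 0.599 -0.407  0.107]
scene blue_bowl 0.81 [189.4 198.9] [0.624 0.185 0.   ]
top pan 0.62 [235.  228.1] [0.611 0.109 0.087]
top ball 0.73 [485.4 226.9] [ 0.621 -0.415  0.107]
top ball 0.64 [495.8 260.1] [ 0.551 -0.435  0.107]
14.7 [ 179.999    0.006 -174.899] [0.488 0.096 0.115] [ 11.13   -2.94  -10.824  82.109  -0.      6.03 ]
```

View pics/s4.png

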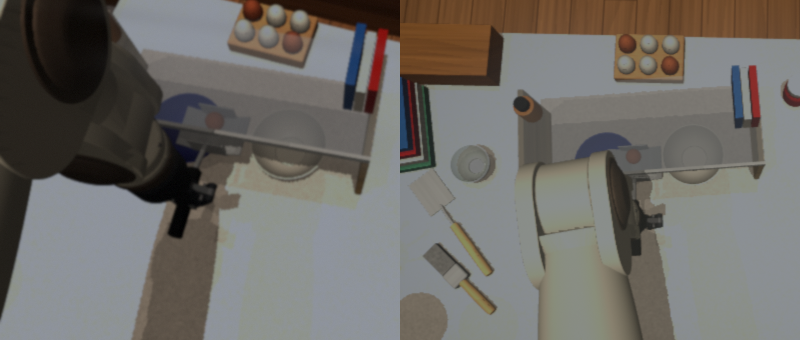

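Positioning checks out: pan origin is at (0.613,0.107), bowl at (0.63,0.183), and the ball is still in the pan (seen faintly at top ≈(233,217)). Next I tilt toward +y.

send_rows(
  moves=[0, 0, 0, -0.2, -0.018, 0, 1, 0, 0, 0, -0.35, -0.032, 0, 1, 0, 0, 0, -0.4, -0.036, 0, 1, 0, 0, 0, -0.4, -0.036, 0, 1, 0, 0, 0, -0.35, -0.032, 0, 1, 0, 0, 0, -0.2, -0.018, 0, 1, 0, 0, 0, 0, 0, 0, 1],
)

```text
time: 15.58
ee_pos: [0.4879, 0.0965, 0.1145]
tcp_rot: [-163.6, -0.0, -174.8]
wrist_force: [0.1, -0.9, -3.6]
opening: 0.0165
grasp_force: 97.9
```

Run:
```python
from h import *
o=bot.get_obs(); print(o["time"],o["tcp_rot"],o["ee_pos"],o["q"])
c=bot.camera("top"); cv2.imwrite("pics/s5.png",c["color"][100:400,50:450,::-1])
```

```text
15.575 [-1.63598104e+02 -7.48593187e-03 -1.74839800e+02] [0.48792113 0.09650303 0.11454672] [ 20.17757738   0.72690755  -8.57556535  85.06622758 -15.82481247
  15.62375824]
```

View pics/s5.png

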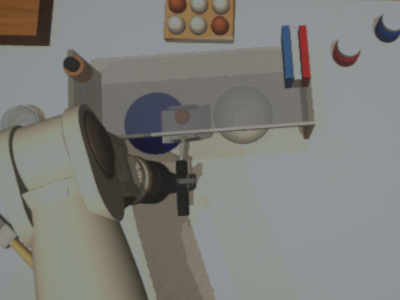

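send_rows(
  moves=[0, 0, 0, -0.25, -0.022, 0, 1, 0, 0, 0, -0.25, -0.022, 0, 1, 0, 0, 0, -0.25, -0.022, 0, 1, 0, 0, 0, -0.25, -0.022, 0, 1, 0, 0, 0, -0.25, -0.022, 0, 1, 0, 0, 0, -0.25, -0.022, 0, 1, 0, 0, 0, -0.25, -0.022, 0, 1, 0, 0, 0, -0.25, -0.022, 0, 1],
)

```text
time: 16.62
ee_pos: [0.4881, 0.096, 0.1148]
tcp_rot: [-146.2, 0.0, -174.9]
wrist_force: [0.3, -0.1, -2.8]
opening: 0.0165
grasp_force: 98.0
```

send_rows(
  moves=[0, 0, 0, -0.25, -0.022, 0, 1, 0, 0, 0, -0.25, -0.022, 0, 1, 0, 0, 0, -0.25, -0.022, 0, 1, 0, 0, 0, -0.25, -0.022, 0, 1, 0, 0, 0, -0.2, -0.018, 0, 1, 0, 0, 0, 0, 0, 0, 1, 0, 0, 0, 0, 0, 0, 1, 0, 0, 0, 0, 0, 0, 1],
)

```text
time: 17.62
ee_pos: [0.4881, 0.0959, 0.1151]
tcp_rot: [-136.0, 0.0, -174.9]
wrist_force: [0.7, -0.1, -2.3]
opening: 0.0166
grasp_force: 98.0
```

Run:
```python
from h import *
np.set_printoptions(precision=3,suppress=True)
im=[]
for n in("scene","top"):
    c=bot.camera(n); im.append(c["color"][60:400,0:400])
    for q,z in(("ball",.03),("blue_bowl",0)):
        for r in bot.landmark_of(n,q)[:4]: print(n,q,round(r["p"],2),np.array(r["pixel"]),at(c,r["pixel"],z))
cv2.imwrite("pics/s6.png",np.hstack(im)[:,:,::-1])
o=bot.get_obs(); print(o["time"],o["tcp_rot"],o["ee_pos"],o["q"])
```

```text
scene ball 0.86 [518.5 285. ] [ 0.623 -0.434  0.03 ]
scene ball 0.74 [531.1 320.7] [ 0.568 -0.463  0.03 ]
scene blue_bowl 0.7 [192.  199.3] [0.624 0.18  0.   ]
top ball 0.7 [495.4 257.6] [ 0.567 -0.46   0.03 ]
top ball 0.59 [488.3 223.5] [ 0.643 -0.447  0.03 ]
top blue_bowl 0.77 [210.6 225.4] [0.632 0.18  0.   ]
17.925 [-136.005    0.006 -174.905] [0.488 0.096 0.115] [ 31.925  14.429  -2.285  96.829 -38.306  35.112]
```

View pics/s6.png

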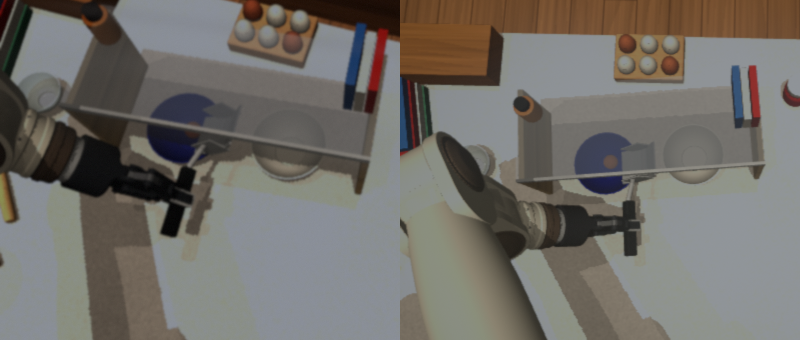

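The ball now shows inside the blue bowl (top ≈(210,221), scene ≈(192,188)) and the bowl hasn't moved. I'll level the pan and retract.

send_rows(
  moves=[0, 0, 0, 0.4, 0.036, 0, 1, 0, 0, 0, 0.7, 0.062, 0, 1, 0, 0, 0, 0.7, 0.062, 0, 1, 0, 0, 0, 0.7, 0.062, 0, 1, 0, 0, 0, 0.7, 0.062, 0, 1, 0, 0, 0, 0.7, 0.062, 0, 1, 0, 0, 0, 0.7, 0.062, 0, 1, 0, 0, 0, 0.5, 0.046, 0, 1],
)

```text
time: 18.92
ee_pos: [0.4879, 0.0955, 0.1152]
tcp_rot: [179.9, 0.0, -174.9]
wrist_force: [-0.4, -1.0, -2.7]
opening: 0.0166
grasp_force: 97.9
```

send_rows(
  moves=[0, 0, 0, 0, 0, 0, 1, -0.3, -0.03, 0, 0, 0, 0, 1, -0.55, -0.06, 0, 0, 0, 0, 1, -0.6, -0.06, 0, 0, 0, 0, 1, -0.6, -0.06, 0, 0, 0, 0, 1, -0.6, -0.06, 0, 0, 0, 0, 1, -0.6, -0.06, 0, 0, 0, 0, 1, -0.6, -0.06, 0, 0, 0, 0, 1],
)

```text
time: 19.92
ee_pos: [0.3908, 0.0861, 0.1149]
tcp_rot: [180.0, 0.0, -174.9]
wrist_force: [-0.4, -0.3, -1.7]
opening: 0.0163
grasp_force: 97.9
```

send_rows(
  moves=[-0.25, -0.05, 0, 0, 0, 0, 1, 0, -0.5, 0, 0, 0, -0.3, 1, 0, -0.6, 0, 0, 0, -0.33, 1, 0, -0.6, 0, 0, 0, -0.33, 1, 0, -0.6, 0, 0, 0, -0.33, 1, 0, -0.6, 0, 0, 0, -0.33, 1, 0, -0.6, 0, 0, 0, -0.33, 1, 0, -0.6, 0, 0, 0, -0.33, 1],
)

```text
time: 20.92
ee_pos: [0.3857, -0.0188, 0.1147]
tcp_rot: [-180.0, 0.0, 165.3]
wrist_force: [-0.2, 0.3, -2.2]
opening: 0.0168
grasp_force: 97.9
```

Run:
```python
from h import *
np.set_printoptions(precision=3,suppress=True)
B=[]
C={}
for n in("scene","top"):
    c=C[n]=bot.camera(n); g=c["color"].astype(int)
    m=((g[...,0]-g[...,1])>20)&((g[...,0]-g[...,2])>10); w=np.zeros_like(m); w[150:250,150:235]=1
    ys,xs=np.nonzero(m&w); print(n,len(xs)); B.append((np.median(xs),np.median(ys)))
    for r in bot.landmark_of(n,"ball"): print(r["p"],r["pixel"])
print(B,tri(C["scene"],B[0],C["top"],B[1]))
o=bot.get_obs(); print(o["time"],o["tcp_rot"],o["ee_pos"])
```

```text
scene 4
0.66 [518.2, 283.0]
0.59 [528.8, 320.1]
0.46 [194.3, 187.0]
top 0
0.8 [494.5, 259.3]
0.61 [488.2, 224.3]
 ** On entry to DLASCL parameter number  4 had an illegal value
 ** On entry to DLASCL parameter number  4 had an illegal value
 ** On entry to DLASCL parameter number  4 had an illegal value
 ** On entry to DLASCL parameter number  4 had an illegal value
 ** On entry to DLASCL parameter number  5 had an illegal value
 ** On entry to DLASCL parameter number  4 had an illegal value
  return _methods._mean(a, axis=axis, dtype=dtype,
  ret = ret.dtype.type(ret / rcount)
Traceback (most recent call last):
  File "h.py", line 10, in tri
    s=np.linalg.lstsq(np.c_[d,-d2],o2-o,rcond=None)[0]
      ~~~~~~~~~~~~~~~^^^^^^^^^^^^^^^^^^^^^^^^^^^^^^
numpy.linalg.LinAlgError: SVD did not converge in Linear Least Squares
```

send_rows(
  moves=[0, -0.57, 0, 0, 0, -0.308, 1, 0, -0.57, 0, 0, 0, -0.308, 1, 0, -0.57, 0, 0, 0, -0.308, 1, 0, -0.57, 0, 0, 0, -0.308, 1, 0, -0.57, 0, 0, 0, -0.308, 1, 0, -0.57, 0, 0, 0, -0.308, 1, 0, -0.57, 0, 0, 0, -0.308, 1, 0, -0.57, 0, 0, 0, -0.308, 1],
)

```text
time: 22.12
ee_pos: [0.3855, -0.1325, 0.1148]
tcp_rot: [-180.0, -0.0, 144.2]
wrist_force: [-0.3, 0.3, -2.5]
opening: 0.0164
grasp_force: 98.0
```

send_rows(
  moves=[0, -0.57, 0, 0, 0, -0.308, 1, 0, -0.57, 0, 0, 0, -0.308, 1, 0, -0.57, 0, 0, 0, -0.308, 1, 0, -0.57, 0, 0, 0, -0.308, 1, 0, -0.57, 0, 0, 0, -0.308, 1, 0, -0.57, 0, 0, 0, -0.308, 1, 0, -0.57, 0, 0, 0, -0.308, 1, 0.2, 0, 0, 0, 0, 0, 1],
)

```text
time: 23.12
ee_pos: [0.3905, -0.2322, 0.1147]
tcp_rot: [-180.0, -0.0, 125.7]
wrist_force: [0.5, 0.2, -2.3]
opening: 0.0166
grasp_force: 98.0
```

send_rows(
  moves=[0.6, 0, 0, 0, 0, 0, 1, 0.7, 0, -0.2, 0, 0, 0, 1, 0.7, 0, -0.4, 0, 0, 0, 1, 0.7, 0, -0.4, 0, 0, 0, 1, 0.7, 0, -0.4, 0, 0, 0, 1, 0.7, 0, -0.4, 0, 0, 0, 1, 0.7, 0, -0.4, 0, 0, 0, 1, 0.3, 0, -0.4, 0, 0, 0, 1],
)

```text
time: 24.12
ee_pos: [0.5195, -0.2305, 0.049]
tcp_rot: [180.0, -0.0, 125.9]
wrist_force: [0.0, 0.1, -2.4]
opening: 0.0166
grasp_force: 98.0
```

send_rows(
  moves=[0, 0, -0.3, 0, 0, 0, 1, 0, 0, -0.25, 0, 0, 0, 1, 0, 0, -0.15, 0, 0, 0, 1, 0, 0, -0.08, 0, 0, 0, 1, 0, 0, -0.06, 0, 0, 0, 1, 0, 0, 0, 0, 0, 0, 1, 0, 0, 0, 0, 0, 0, 1],
)

```text
time: 25.0
ee_pos: [0.5181, -0.2313, 0.029]
tcp_rot: [180.0, 0.0, 125.8]
wrist_force: [0.2, 0.3, -2.5]
opening: 0.0163
grasp_force: 98.0
```

send_rows(
  moves=[0, 0, -0.04, 0, 0, 0, 1, 0, 0, -0.03, 0, 0, 0, 1, 0, 0, 0, 0, 0, 0, 1],
)

```text
time: 25.38
ee_pos: [0.5181, -0.2311, 0.0277]
tcp_rot: [180.0, 0.0, 125.8]
wrist_force: [-2.8, 3.0, 4.4]
opening: 0.0163
grasp_force: 99.1
```

On the table. Next I open the gripper gradually and lift off.

send_rows(
  moves=[0, 0, 0, 0, 0, 0, 0.6, 0, 0, 0, 0, 0, 0, 0.4, 0, 0, 0, 0, 0, 0, 0, 0, 0, 0, 0, 0, 0, -0.5, 0, 0, 0, 0, 0, 0, -1, 0, 0, 0, 0, 0, 0, -1, 0, 0, 0, 0, 0, 0, -1],
  squeeze=20,
)

```text
time: 26.25
ee_pos: [0.518, -0.2313, 0.027]
tcp_rot: [-180.0, 0.0, 125.8]
wrist_force: [0.1, -0.1, 0.3]
opening: 0.085
grasp_force: 0.0
```

send_rows(
  moves=[0, 0, 0.3, 0, 0, 0, -1, 0, 0, 0.8, 0, 0, 0, -1, 0, 0, 1, 0, 0, 0, -1, 0, 0, 1, 0, 0, 0, -1, -0.5, 0, 1, 0, 0, 0, -1, -1, 0, 1, 0, 0, 0, -1, -1, 0, 1, 0, 0, 0, -1, -1, 0, 0, 0, 0, 0, -1],
)

```text
time: 27.25
ee_pos: [0.4305, -0.2316, 0.1823]
tcp_rot: [179.9, 0.2, 125.8]
wrist_force: [0.1, 0.9, -0.4]
opening: 0.0853
grasp_force: 0.0
```

send_rows(
  moves=[-1, 0, 0, 0, 0, 0, -1, -1, 0, 0, 0, 0, 0, -1, -1, 0, 0, 0, 0, 0, -1, -1, 0, 0, 0, 0, 0, -1, 0, 0, 0, 0, 0, 0, -1],
)

```text
time: 27.88
ee_pos: [0.3297, -0.2313, 0.1805]
tcp_rot: [180.0, 0.1, 125.7]
wrist_force: [0.1, -0.7, 1.4]
opening: 0.0856
grasp_force: 0.0
```

Run:
```python
from h import *
np.set_printoptions(precision=3,suppress=True)
im=[]
for n in("scene","top"):
    c=bot.camera(n); im.append(c["color"][120:360,130:530])
    for q,z in(("pan",0),("ball",.03),("blue_bowl",0)):
        for r in bot.landmark_of(n,q)[:4]: print(n,q,round(r["p"],2),np.array(r["pixel"]),at(c,r["pixel"],z))
cv2.imwrite("pics/s7.png",np.hstack(im)[:,:,::-1])
o=bot.get_obs(); print(o["time"],o["ee_pos"],o["wrist_force"])
```

```text
scene pan 0.7 [453.9 289.4] [ 0.592 -0.335  0.   ]
scene ball 0.74 [529.3 320.8] [ 0.567 -0.46   0.03 ]
scene ball 0.69 [518.5 282.7] [ 0.627 -0.433  0.03 ]
scene ball 0.61 [190.5 187.5] [0.636 0.178 0.03 ]
scene blue_bowl 0.89 [191.  197.5] [0.627 0.183 0.   ]
top pan 0.81 [433.3 250.5] [ 0.584 -0.329  0.   ]
top ball 0.67 [485.4 226.5] [ 0.636 -0.44   0.03 ]
top ball 0.63 [496.5 259.1] [ 0.563 -0.463  0.03 ]
top blue_bowl 0.68 [211.8 223.4] [0.637 0.178 0.   ]
28.275 [ 0.331 -0.231  0.179] [ 0.638  0.134 -0.234]
```

View pics/s7.png

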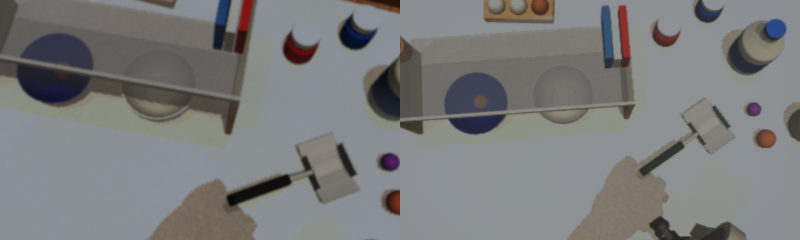

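The empty pan stands upright where it started, about (0.588,-0.332). The ball is in the blue bowl (scene (190,187)), the bowl hasn't moved, and the robot is clear.

```bash
python3 -c "
from workcell import bot
print(bot.job_done())"
```

```text
the job is handed in; nothing more can be done
None
```

I tipped the ball into the blue bowl, stood the empty pan upright within about 1 cm of its start, and let go; the job was handed in at about 28 s, and no verdict came back.

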